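# Shut a clock movement in the turn-over holder and turn it dial up

### The job

The clock movement lies dial down in the open turn-over holder on the bench. Shut the holder's lid fully on it, then turn the whole closed holder over to its other stop, so that the dial looks up and the movement stays shut inside. Do not touch the movement itself, and leave the other things on the bench where they are.

Things in the scene. Friction and masses are not known exactly. Their poses are not given: they have to be found in the camera images.
- stand: Fixed dark steel stand: base 130 (x) x 136 (y) x 10 mm high, two upright cheeks 34 mm along x, inner faces at y = +-54 mm, tops 98 mm above the bench. Origin on the bench under its centre; x points from the near side (robot's, give or take 40 degrees) to the far side, z up. Between the cheeks the tray turns about a level axis along y, 85 mm straight above the origin.
- tray (a joint): Turn of the tray, with lid and movement, about the stand's y axis, rad: 0 (a stop, the start) = level, pocket opening up; grows as the near lip rises and the far lip goes down; pi (the other stop) = fully over, underside up. Friction about 0.2 N m: takes about 4 N at a lip and stays where it is left.
- lid (a joint): Opening of the lid relative to the tray, rad: 0 = shut flat on the tray; grows as its free edge rises and swings back to the far side; 2.0 (a stop) = leaning back over the far lip. Starts between 1.3 and 1.95. Friction hinge, about 0.1 N m: stays at any angle, also upside down; no catch; 1 to 2 N at the free edge shuts it.
- tray_centre (a point): Centre of the aluminium tray, on its turning axis; axes as the stand's at turn 0, turning with the tray. Tray 90 x 90 mm, 19 mm thick (z +-9.5 mm); round pocket 53 mm across, 15 mm deep, open to +z; 36 mm window in its 4 mm floor. Lips 44 mm wide (y), 8 mm thick (z -5.5 to +2.5 mm) stick out of the near (-x) and far (+x) edges, from 45 to 64 mm off the axis.
- near_lip (a point): Middle of the tray's near lip, 54 mm from the turning axis on the tray's -x side. Turns with the tray; carried up and over to the far side in the turn.
- far_lip (a point): Middle of the tray's far lip, 54 mm from the turning axis on the tray's +x side, just beyond the lid's hinge. Turns with the tray; pushing it down starts the turn.
- lid_hinge (a point): The lid's hinge axis (along y), at x = +43, z = +11.5 mm in the tray's frame; its axes are the tray's when the lid is shut and turn with the lid. The lid is a steel plate reaching from 2 to 86 mm from the hinge, 80 mm wide, 4 mm thick (its middle plane holds the axis), with a round 36 mm window in its middle.
- lid_edge (a point): Middle of the lid's free edge, 86 mm from the hinge (near side when shut).
- movement: Loose clock movement: brass drum 50 mm across, 13.5 mm high, wheels on one face, white dial on the other; lies dial down in the pocket, 1.5 mm below the rim. Origin: centre of the dial face, 5.5 mm below the tray's centre at the start; z points from dial to wheels (up at the start, down when turned over). Falls out if turned with the lid open.
- loupe: Bystander: black eye loupe standing on the bench, 34 mm across, 36 mm high, origin under its centre.
- tin: Bystander: round steel parts tin, 62 mm across, 23 mm high, origin under its centre.
- driver: Bystander: small screwdriver 120 mm long lying on the bench, origin below it.
- dish: Bystander: small glass dish, 52 mm across, 18 mm high, origin under its centre.
Things that resemble listed ones, but are neither listed nor needed, are in the scene too. There is more than one size of the movement; the job needs the largest. Several things have the shape of the stand; the one meant has the colours described above.

How it is judged:
On the way:
1. the lid is shut (within 0.1 rad) on the movement while the tray is still level (within 0.2 rad) (value of joint lid below 0.1 rad and value of joint tray below 0.2 rad and distance between movement and tray_centre below 0.015 m), for 0.2 s.
At the end, for the whole second after the job is handed in: The tray is turned fully over (within 0.15 rad of its far stop), the lid is shut (within 0.1 rad), the movement lies still inside the holder (its origin within 15 mm of the tray's centre) with its dial up (value of joint tray above 2.99 rad and value of joint lid below 0.1 rad and distance between movement and tray_centre below 0.015 m and angle between movement's own z axis and vertical above 2.9 rad and linear speed of movement below 0.02 m/s); the robot touches nothing.
It fails at once if the movement leaves the pocket (distance between movement and tray_centre above 0.03 m).
It fails at once if the robot touches the movement (contact force between any of the fingers, the arm and movement above 1 N).
It fails at once if the loupe, tin, screwdriver or dish is moved by more than 20 mm (distance of any of loupe, tin, driver, dish from where it was at the start of the episode above 0.02 m).
It also fails if it takes over 62 s, if anything falls off the work surface, if the arm or the gripper's body presses on something with over 40 N, if the wrist force passes 120 N, or if a joint passes its speed limit or range.

### The arm

A 6-joint arm with a two-finger parallel gripper is mounted at the origin on the work surface. World frame = base frame: x ahead of the robot, y to its left, z up, the work surface at z = 0. Lengths are in m, angles in rad, forces in N, time in s.
With the tool pointing down it reaches from about 0.325 to 0.775 m from the base axis. Payload 5.5 kg.
Tool frame: the origin (TCP) lies on the mounting face of the last link; the fingertips stand 182 mm ahead of it and the grasp point (between the pads) lies 163 mm ahead of it; x points along the fingers, y is the direction in which the jaws open and shut, and the axes are right-handed (so a half turn about x gives the same grasp; the last joint's range is limited). The gripper opens to 88 mm and grips with 3 to 60 N. Pads are 20 mm wide; open, the fingers measure 115 mm over their backs; the gripper's body (75 mm by 178 mm) begins 61 mm behind the grasp point.
Start: joints at [1.182, 0.091, 1.231, -0, 1.82, -0.057], TCP at [0.195, 0.567, 0.405] pointing down, gripper open.
Joint ranges: [-2.87, 2.87], [-0.86, 2.18], [0.17, 2.46], [-1.51, 4.65], [0.06, 2.69], [-2.65, 2.65]. Speed limits (rad/s): [2.57, 2.57, 3.01, 3.14, 3.14, 3.14].

### API

Orientations are given as [roll, pitch, yaw] about the fixed x, y, z axes, in that order (R = Rz(yaw) Ry(pitch) Rx(roll)).
In Python, from rig import sensors, cams, workorder gives the robot as it stands.
- The arm moves only by the tool apply_moves, never from a script. Its argument "increments" is a list of rows, each a list of 3 entries, a list of its own where there are three numbers: the turn, a rotation vector about the world's x, y, z in rad, then the shift along the world's x, y, z in mm, then the closure, from -1 (fully open) to 1 (shut). A call has 1 to 20 rows; each row is the pose to reach, as a shift and turn from the pose commanded when the call began; what a row does not reach only later rows make up. A row lasts 1/10 s, in which the tool goes at most 50 mm and 8.59 degrees, less where a joint would pass 70% of its speed; a pose out of reach is approached as far as the arm can. A call with a gripper value outside its range is refused whole. The fingers move at their own pace and stop on an object; "grip_force" is the grip in N (left out, the last holds). Time passes only in rows, so rows that repeat a pose let the fingers close. It gives the time, the measured TCP pose, the force and the opening at its end, in the units of the state.
- sensors.state(): the state, without advancing time (a new reading comes with each control period).
- cams.snapshot(name): name is "side" or "top" or "wrist"; returns the picture (420x560x3 uint8, red, green, blue); there is no depth.
- cams.get_calibration(name): a dict with "fx", "fy", "cx", "cy" (pixels), "k1" (the pictures are not rectified: a ray, as slopes to the right and down, at radius r is drawn at 1 + k1 r^2 times it, then the intrinsics apply), "xyz" and "rotation" of the camera in the world; the wrist camera has in their place "tool_from_camera" (4x4, takes a point from camera to tool coordinates, whose origin is the TCP and whose axes are the tool frame's). Camera axes: x right, y down, z forward; pixel columns grow to the right and rows downward; lengths in m; the calibration is good to about 2 mm. A picture is of the moment at which its call begins: read the wrist's pose just before it. get_calibration takes no time and is no camera call.
- workorder.job_done(): hands the job in, once; it reports no verdict.
The state is a dict: "t": time; "q": joint angles; "joint_vel": joint speeds; "effort": joint torques, N m; "position": TCP position; "tcp_rot": TCP orientation; "wrist_force": force on the tool from outside, world axes, zero at the start; "torque": the same for the moment, N m; "finger_gap": finger opening in m.
Only numpy, scipy, OpenCV 4.12 (cv2) and the standard library are available. Lean on these libraries where they do the work, as an engineer would, in place of code of your own. Each camera call takes 0.05 s, during which the arm holds its last target. There are 200 camera calls.

## Working session

There is one attempt and no reset: what is moved stays moved. The work goes in short steps, Python scripts to look and compute and a tool call to move; the robot and the scene stay as the last step left them, time stands still between calls to the robot, and variables do not carry over. Pictures are saved under pics/ and viewed, about 8 in all and at most 12, crops included, and the job is handed in when it is done.

Besides the shell and the picture viewer there is one more tool, called by a JSON object that holds its "name" and its "arguments", one argument or row to a line. apply_moves: Moves the arm, as the interface text tells. Its arguments: {"type":"object","properties":{"increments":{"type":"array"},"grip_force":{"type":"number"}},"required":["increments"]}

```bash
mkdir -p pics; python3 - <<'E'
from rig import sensors,cams
import cv2,numpy as np
print(sensors.state())
for n in("top","side"):
    cv2.imwrite(f"pics/{n}0.png",cams.snapshot(n)[:,:,::-1]); print(n,cams.get_calibration(n))
print(cams.get_calibration("wrist"))
E
```

```text
{'t': 0.0, 'q': array([ 1.18233825e+00,  9.18561501e-02,  1.23185834e+00, -6.91729187e-06,
        1.81979252e+00, -5.67065745e-02]), 'joint_vel': array([ 2.91440743e-04,  5.84549223e-04,  3.95921724e-04, -5.99425798e-05,
       -1.96309595e-03,  2.12586869e-03]), 'effort': array([-3.36211167e-03, -4.46469855e+01, -4.06428909e+01,  6.95500709e-02,
        2.94925331e-02, -1.31940324e-04]), 'position': array([0.19544855, 0.56733641, 0.40352372]), 'tcp_rot': array([-1.62399928,  1.56888196, -1.95575248]), 'wrist_force': array([-0.63582404,  0.16461967,  0.54828786]), 'torque': array([-0.03085826, -0.0055397 ,  0.06196981]), 'finger_gap': 0.08793615612226283}
top {'fx': 379.1409629619182, 'fy': 379.1409629619182, 'cx': 283.61828962508, 'cy': 209.2294782480619, 'k1': -0.0009064679320547639, 'xyz': array([0.53565058, 0.06135687, 0.8351959 ]), 'rotation': array([-3.12569118, -0.04493969, -1.55403095])}
side {'fx': 454.78648296647776, 'fy': 454.78648296647776, 'cx': 278.1855704448582, 'cy': 210.82967821173006, 'k1': -0.1094673427881516, 'xyz': array([ 0.39919291, -0.6630097 ,  0.9336083 ]), 'rotation': array([-2.42496584, -0.00351306, -0.22070165])}
{'fx': 323.3017083222791, 'fy': 323.3017083222791, 'cx': 274.47361563609115, 'cy': 214.0424145719845, 'k1': -0.059126403339637444, 'tool_from_camera': array([[-9.72151336e-05, -3.03432034e-01,  9.52853080e-01,
         2.06541300e-02],
       [ 9.99999982e-01,  1.27729668e-04,  1.42700284e-04,
        -1.06013053e-03],
       [-1.65007445e-04,  9.52853076e-01,  3.03432016e-01,
        -8.44514333e-02],
       [ 0.00000000e+00,  0.00000000e+00,  0.00000000e+00,
         1.00000000e+00]])}
```

View pics/top0.png

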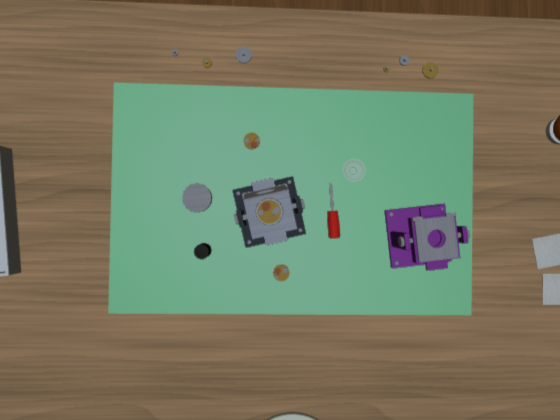

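View pics/side0.png

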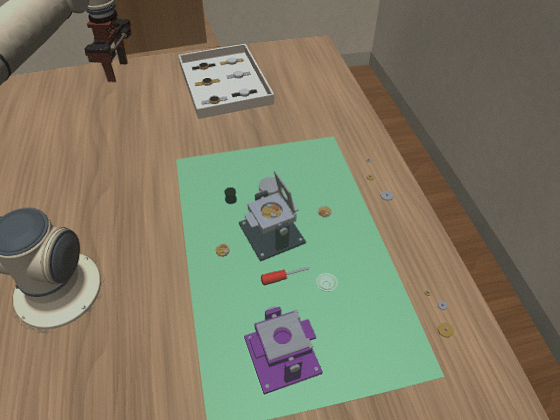

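```bash
cat > h.py <<'E'
import numpy as np,cv2
from rig import cams,sensors
from scipy.spatial.transform import Rotation as R
def rpy(a): return R.from_euler('xyz',a).as_matrix()
def cam(n,st=None):
    c=cams.get_calibration(n)
    if n=="wrist":
        T=np.array(c["tool_from_camera"]); Rt=rpy(st["tcp_rot"])
        return c,Rt@T[:3,:3],Rt@T[:3,3]+st["position"]
    return c,rpy(c["rotation"]),np.array(c["xyz"])
def rays(n,px,st=None):
    c,Rc,o=cam(n,st)
    d=(np.atleast_2d(px).astype(float)-[c["cx"],c["cy"]])/[c["fx"],c["fy"]]
    u=d.copy()
    for _ in range(10): u=d/(1+c["k1"]*(u**2).sum(1,keepdims=True))
    return o,np.c_[u,np.ones(len(u))]@Rc.T
def onz(n,px,z,st=None):
    o,d=rays(n,px,st); return o+d*((z-o[2])/d[:,2])[:,None]
def proj(n,P,st=None):
    c,Rc,o=cam(n,st); p=(np.atleast_2d(P)-o)@Rc; u=p[:,:2]/p[:,2:]
    u=u*(1+c["k1"]*(u**2).sum(1,keepdims=True)); return u*[c["fx"],c["fy"]]+[c["cx"],c["cy"]]
def tri(obs): # [(name,px,st)]
    A=np.zeros((3,3));b=np.zeros(3);L=[]
    for n,px,st in obs:
        o,d=rays(n,px,st);d=d[0]/np.linalg.norm(d[0]);M=np.eye(3)-np.outer(d,d);A+=M;b+=M@o;L.append((M,o))
    x=np.linalg.solve(A,b);return x,[np.linalg.norm(M@(x-o))for M,o in L]
E
python3 - <<'E'
from h import *
t=cv2.imread("pics/top0.png");s=cv2.imread("pics/side0.png")
m=((t.max(2)<75)).astype(np.uint8); m[:,:225]=0;m[:,315:]=0;m[:170]=0;m[255:]=0
hull=cv2.convexHull(np.argwhere(m)[:,::-1].astype(np.int32))
r=cv2.minAreaRect(hull);b=cv2.boxPoints(r);print(r,b)
P=onz("top",b,.01);print(P,[np.linalg.norm(P[i]-P[i-1]) for i in range(4)],P.mean(0))
ca=cv2.resize(t[165:260,220:320],None,fx=4,fy=4,interpolation=2)
cb=cv2.resize(s[165:265,225:325],None,fx=4,fy=4,interpolation=2)
o=np.zeros((400,800,3),np.uint8);o[:380,:400]=ca;o[:,400:]=cb;cv2.imwrite("pics/c0.png",o)
E
```

```text
((269.3486328125, 211.34915161132812), (58.463138580322266, 65.12264251708984), 76.90811157226562) [[231.0123  190.25294]
 [294.4423  175.50179]
 [307.68497 232.44536]
 [244.25497 247.19652]]
[[ 0.5885378   0.13926872  0.01      ]
 [ 0.62351066  0.00203943  0.01      ]
 [ 0.49964478 -0.02896119  0.01      ]
 [ 0.46570131  0.108407    0.01      ]] [np.float64(0.12665405149073575), np.float64(0.14161560043216295), np.float64(0.12768630946790477), np.float64(0.14149974567124793)] [0.54434864 0.05518849 0.01      ]
```

View pics/c0.png

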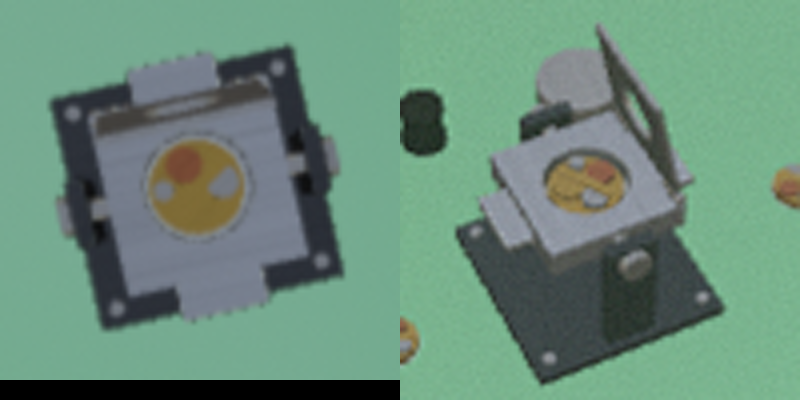

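Candidates for the stand are the dark one at top (270,212) and the purple one at (430,237). The dark steel one fits: it holds the movement wheels-up, and the crop confirms it. The loose movements at (252,141) and (281,272) are smaller decoys. The lid stands near vertical on the far side.

```bash
python3 - <<'E'
from h import *
np.set_printoptions(precision=4,suppress=True)
c=np.array([[52,100],[292,45],[342,275],[105,330]])/4+[220,165]-.4
P=onz("top",c,.01);O=P.mean(0);print("centre",O)
x=(P[0]+P[1]-P[2]-P[3])/2;y=(P[0]+P[3]-P[1]-P[2])/2
print(np.linalg.norm(x),np.linalg.norm(y),np.arctan2(x[1],x[0]),np.arctan2(-y[0],y[1]))
cs=np.array([[540-400,383],[723-400,308],[457-400,228]])/4+[225,165]-.4
Q=onz("side",cs,.01);print("side corners near-right,far-right,near-left",Q,"centre",(Q[1]+Q[2])/2)
yaw=.248;Rz=R.from_euler('z',yaw).as_matrix()
print("pocket rim z=.0945",onz("top",np.array([[197,186]])/4+[220,165]-.4,.0945),onz("side",np.array([[586-400,182]])/4+[225,165]-.4,.0945))
pk,e=tri([("top",np.array([197,186])/4+[220,165]-.4,None),("side",np.array([586-400,182])/4+[225,165]-.4,None)]);print("pocket tri",pk,e)
a,e=tri([("top",np.array([95,116])/4+[220,165]-.4,None),("side",np.array([600-400,27])/4+[225,165]-.4,None)])
print("lid +y corner",a,e,"stand",(a-[*O[:2],0])@Rz)
s=sensors.state();T=rpy(s["tcp_rot"]);print(T)
for sg in(1,-1):
    z=T[:,2];g=sg*Rz[:,0];print(sg,"turn z",np.arctan2(z[0]*g[1]-z[1]*g[0],z[0]*g[0]+z[1]*g[1]))
for n,v in (("ref",[0,0,.1]),):pass
for X in (-54,0,54,70,90):print(X,(Rz@[X/1e3,0,0]+O)[:2])
E
```

```text
centre [0.5441 0.0559 0.01  ]
0.12816594014970575 0.1329970059550665 0.23743844807655023 0.24405578325053878
side corners near-right,far-right,near-left [[ 0.4984 -0.0266  0.01  ]
 [ 0.6233  0.005   0.01  ]
 [ 0.4688  0.107   0.01  ]] centre [0.5461 0.056  0.01  ]
pocket rim z=.0945 [[0.5438 0.057  0.0945]] [[0.5457 0.0556 0.0945]]
pocket tri [0.5449 0.0568 0.0933] [np.float64(0.0010210719889358582), np.float64(0.0010210719889357216)]
lid +y corner [0.5688 0.1028 0.1772] [np.float64(0.0037328146683053595), np.float64(0.003732814668305425)] stand [0.0355 0.0394 0.1772]
[[-0.0007  0.3257  0.9455]
 [-0.0016  0.9455 -0.3257]
 [-1.     -0.0017 -0.0001]]
1 turn z 0.5797869853427842
-1 turn z -2.561805668247009
-54 [0.4917 0.0426]
0 [0.5441 0.0559]
54 [0.5964 0.0691]
70 [0.6119 0.0731]
90 [0.6313 0.078 ]
```

{"name": "apply_moves", "arguments": {
  "increments": [
    [[0, 0, 0.58], [427, -492, 0], 1],
    [[0, 0, 0.58], [427, -492, 0], 1],
    [[0, 0, 0.58], [427, -492, 0], 1],
    [[0, 0, 0.58], [427, -492, 0], 1],
    [[0, 0, 0.58], [427, -492, 0], 1],
    [[0, 0, 0.58], [427, -492, 0], 1],
    [[0, 0, 0.58], [427, -492, 0], 1],
    [[0, 0, 0.58], [427, -492, 0], 1],
    [[0, 0, 0.58], [427, -492, 0], 1],
    [[0, 0, 0.58], [427, -492, 0], 1],
    [[0, 0, 0.58], [427, -492, 0], 1],
    [[0, 0, 0.58], [427, -492, 0], 1],
    [[0, 0, 0.58], [427, -492, 0], 1],
    [[0, 0, 0.58], [427, -492, 0], 1],
    [[0, 0, 0.58], [427, -492, 0], 1],
    [[0, 0, 0.58], [427, -492, 0], 1],
    [[0, 0, 0.58], [427, -492, 0], 1],
    [[0, 0, 0.58], [427, -492, 0], 1]
  ]
}}

```text
t: 1.9
position: [0.6216, 0.0768, 0.4053]
tcp_rot: [0.114, 1.57, 0.364]
wrist_force: [-0.1, -0.5, -0.3]
finger_gap: 0.0008
```

```bash
python3 - <<'E'
from h import *
s=sensors.state();print(s["position"],s["wrist_force"],s["finger_gap"]);print(rpy(s["tcp_rot"]).round(3))
a=cams.snapshot("side")[100:310,170:410,::-1];w=cams.snapshot("wrist")[:,:,::-1]
o=np.zeros((350,800,3),np.uint8);o[:,:400]=cv2.resize(a,(400,350));o[:300,400:]=cv2.resize(w,(400,300));cv2.imwrite("pics/c1.png",o)
E
```

```text
[0.62162908 0.07683546 0.40528584] [-0.11607787 -0.51442784 -0.27276404] 0.0007933901682410645
[[ 0.001 -0.248  0.969]
 [ 0.     0.969  0.248]
 [-1.     0.     0.001]]
```

View pics/c1.png

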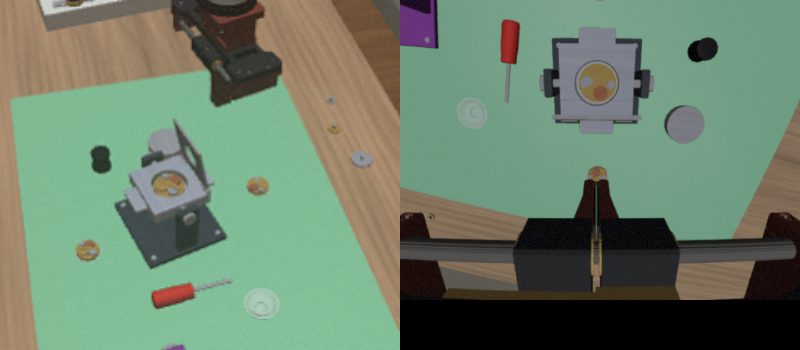

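Wrist view: the tool is aligned with the stand (centred at column ~597), with the lid edge-on between the finger and the movement. Side view: the fingers hang beyond the lid and clear of it. Now I push the lid from behind in an arc.

{"name": "apply_moves", "arguments": {
  "increments": [
    [[0, 0, 0], [0, 0, -40], 1],
    [[0, 0, 0], [0, 0, -68], 1],
    [[0, 0, 0], [-10, -2, -68], 1],
    [[0, 0, 0], [-18, -5, -68], 1],
    [[0, 0, 0], [-25, -6, -66], 1],
    [[0, 0, 0], [-32, -8, -63], 1],
    [[0, 0, 0], [-42, -10, -57], 1],
    [[0, 0, 0], [-51, -12, -60], 1],
    [[0, 0, 0], [-61, -15, -65], 1],
    [[0, 0, 0], [-70, -17, -72], 1],
    [[0, 0, 0], [-78, -19, -79], 1],
    [[0, 0, 0], [-87, -22, -86], 1],
    [[0, 0, 0], [-96, -24, -93], 1],
    [[0, 0, 0], [-105, -26, -101], 1],
    [[0, 0, 0], [-113, -28, -110], 1],
    [[0, 0, 0], [-113, -28, -115], 1],
    [[0, 0, 0], [-113, -28, -118], 1],
    [[0, 0, 0], [-113, -28, -118], 1]
  ]
}}

```text
t: 3.8
position: [0.5095, 0.0473, 0.2868]
tcp_rot: [-0.242, 1.571, 0.007]
wrist_force: [0.2, 1.0, -0.4]
finger_gap: 0.0007
```

```bash
python3 - <<'E'
from h import *
s=sensors.state();print(s["position"],s["wrist_force"])
a=cams.snapshot("side")[150:270,215:335,::-1];w=cams.snapshot("wrist")[:,:,::-1]
o=np.zeros((400,800,3),np.uint8);o[:,:400]=cv2.resize(a,(400,400),interpolation=2);o[:300,400:]=cv2.resize(w,(400,300));cv2.imwrite("pics/c2.png",o)
E
```

```text
[0.50952853 0.04729656 0.28679748] [ 0.17206091  0.97449535 -0.38495284]
```

View pics/c2.png

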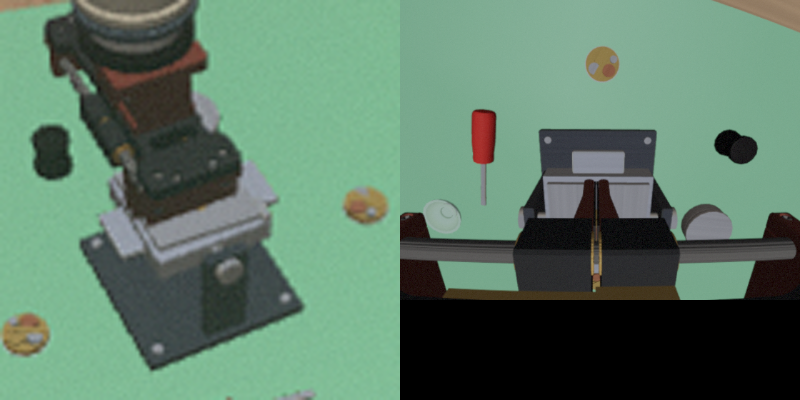

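The lid is down with only a small gap left. I press it home gently.

{"name": "apply_moves", "arguments": {
  "increments": [
    [[0, 0, 0], [0, 0, -3], 1],
    [[0, 0, 0], [0, 0, -5], 1],
    [[0, 0, 0], [0, 0, -7], 1],
    [[0, 0, 0], [0, 0, -8], 1],
    [[0, 0, 0], [0, 0, -8], 1],
    [[0, 0, 0], [0, 0, -8], 1]
  ]
}}

```text
t: 4.5
position: [0.5095, 0.0473, 0.2805]
tcp_rot: [-0.254, 1.569, -0.006]
wrist_force: [-3.2, -0.3, 9.5]
finger_gap: 0.0003
```

{"name": "apply_moves", "arguments": {
  "increments": [
    [[0, 0, 0], [0, 0, 15], 1],
    [[0, 0, 0], [0, 0, 35], 1],
    [[0, 0, 0], [48, 12, 35], 1],
    [[0, 0, 0], [95, 24, 35], 1],
    [[0, 0, 0], [95, 24, 35], 1],
    [[0, 0, 0], [95, 24, 10], 1],
    [[0, 0, 0], [95, 24, -2], 1],
    [[0, 0, 0], [95, 24, -9], 1],
    [[0, 0, 0], [95, 24, -16], 1],
    [[0, 0, 0], [95, 24, -22], 1]
  ]
}}

```text
t: 5.5
position: [0.6042, 0.0712, 0.2581]
tcp_rot: [-0.241, 1.569, 0.007]
wrist_force: [-3.1, -0.2, 4.9]
finger_gap: 0.0006
```

```bash
python3 - <<'E'
from h import *
s=sensors.state();print(s["position"],s["wrist_force"])
a=cams.snapshot("side")[150:270,215:335,::-1];w=cams.snapshot("wrist")[:,:,::-1]
o=np.zeros((400,800,3),np.uint8);o[:,:400]=cv2.resize(a,(400,400),interpolation=2);o[:300,400:]=cv2.resize(w,(400,300));cv2.imwrite("pics/c3.png",o)
E
```

```text
[0.60418165 0.07117467 0.25807467] [-3.08285118 -0.2343479   4.94434289]
```

View pics/c3.png

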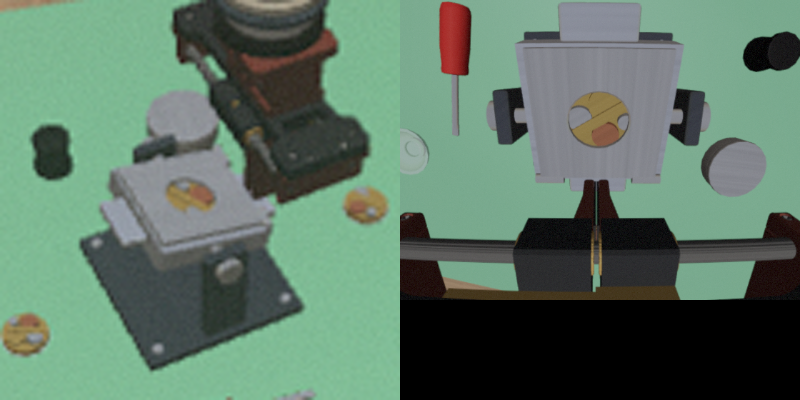

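The lid is shut, with the movement seen through the window at (600,118). The tray has started to tilt (near lip rising), so I continue.

{"name": "apply_moves", "arguments": {
  "increments": [
    [[0, 0, 0], [0, 0, -6], 1],
    [[0, 0, 0], [0, 0, -12], 1],
    [[0, 0, 0], [0, 0, -18], 1],
    [[0, 0, 0], [0, 0, -23], 1],
    [[0, 0, 0], [-3, -1, -26], 1],
    [[0, 0, 0], [-5, -1, -29], 1],
    [[0, 0, 0], [-7, -2, -32], 1],
    [[0, 0, 0], [-7, -2, -32], 1]
  ]
}}

```text
t: 6.4
position: [0.5971, 0.0693, 0.2239]
tcp_rot: [2.716, 1.57, 2.964]
wrist_force: [2.6, 1.1, -0.1]
finger_gap: 0.0003
```

```bash
python3 - <<'E'
from h import *
s=sensors.state();print(s["position"],s["wrist_force"])
a=cams.snapshot("side")[150:270,215:335,::-1];w=cams.snapshot("wrist")[:,:,::-1]
o=np.zeros((400,800,3),np.uint8);o[:,:400]=cv2.resize(a,(400,400),interpolation=2);o[:300,400:]=cv2.resize(w,(400,300));cv2.imwrite("pics/c4.png",o)
E
```

```text
[0.59711051 0.0692907  0.22391513] [ 2.57901541  1.12774465 -0.0521591 ]
```

View pics/c4.png

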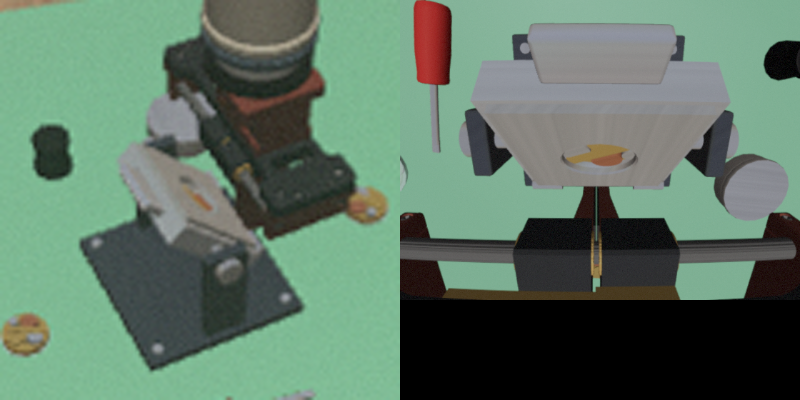

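Tray at about 0.75 rad, lid still shut. Now I retract and go over to the near side, behind the raised near lip.

{"name": "apply_moves", "arguments": {
  "increments": [
    [[0, 0, 0], [8, 2, 10], 1],
    [[0, 0, 0], [12, 3, 50], 1],
    [[0, 0, 0], [12, 3, 100], 1],
    [[0, 0, 0], [12, 3, 150], 1],
    [[0, 0, 0], [-35, -9, 150], 1],
    [[0, 0, 0], [-82, -20, 150], 1],
    [[0, 0, 0], [-130, -32, 150], 1],
    [[0, 0, 0], [-130, -32, 150], 1],
    [[0, 0, 0], [-130, -32, 110], 1],
    [[0, 0, 0], [-130, -32, 73], 1],
    [[0, 0, 0], [-130, -32, 73], 1]
  ]
}}

```text
t: 7.6
position: [0.4662, 0.0373, 0.2918]
tcp_rot: [2.909, 1.56, -3.126]
wrist_force: [-0.5, 0.1, -1.1]
finger_gap: 0.0005
```

```bash
python3 - <<'E'
from h import *
s=sensors.state();print(s["position"],s["wrist_force"])
a=cams.snapshot("side")[150:270,215:335,::-1];w=cams.snapshot("wrist")[:,:,::-1]
o=np.zeros((400,800,3),np.uint8);o[:,:400]=cv2.resize(a,(400,400),interpolation=2);o[:300,400:]=cv2.resize(w,(400,300));cv2.imwrite("pics/c5.png",o)
E
```

```text
[0.46619078 0.03726308 0.29177834] [-0.49299376  0.12375649 -1.06208077]
```

View pics/c5.png

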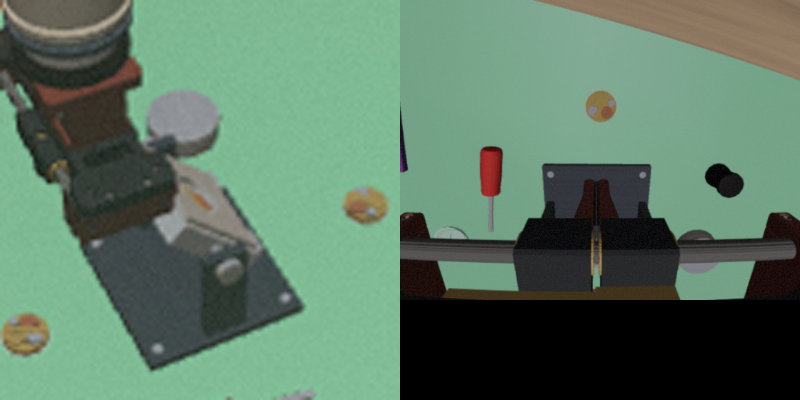

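{"name": "apply_moves", "arguments": {
  "increments": [
    [[0, 0, 0], [10, 2, 3], 1],
    [[0, 0, 0], [18, 5, 5], 1],
    [[0, 0, 0], [25, 6, 10], 1],
    [[0, 0, 0], [31, 8, 15], 1],
    [[0, 0, 0], [38, 9, 20], 1],
    [[0, 0, 0], [45, 11, 24], 1],
    [[0, 0, 0], [50, 13, 27], 1],
    [[0, 0, 0], [56, 14, 28], 1],
    [[0, 0, 0], [64, 16, 29], 1],
    [[0, 0, 0], [64, 16, 29], 1]
  ]
}}

```text
t: 8.7
position: [0.5324, 0.0535, 0.3268]
tcp_rot: [-0.142, 1.569, 0.106]
wrist_force: [0.0, 0.1, -0.1]
finger_gap: 0.0005
```

```bash
python3 - <<'E'
from h import *
s=sensors.state();print(s["position"],s["wrist_force"])
a=cams.snapshot("side")[150:270,215:335,::-1];w=cams.snapshot("wrist")[:,:,::-1]
o=np.zeros((400,800,3),np.uint8);o[:,:400]=cv2.resize(a,(400,400),interpolation=2);o[:300,400:]=cv2.resize(w,(400,300));cv2.imwrite("pics/c6.png",o)
E
```

```text
[0.5324474  0.05354507 0.32683294] [ 0.03580381  0.11994471 -0.05766706]
```

View pics/c6.png

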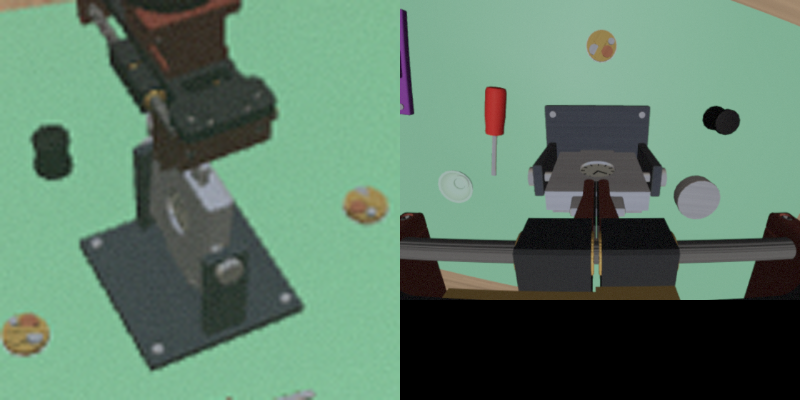

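The tray is at roughly 1.5 rad with the dial visible through the tray window at (598,168), and the movement is held inside. I carry on over and down.

{"name": "apply_moves", "arguments": {
  "increments": [
    [[0, 0, 0], [3, 1, -5], 1],
    [[0, 0, 0], [10, 2, -5], 1],
    [[0, 0, 0], [17, 4, -7], 1],
    [[0, 0, 0], [26, 7, -10], 1],
    [[0, 0, 0], [35, 9, -13], 1],
    [[0, 0, 0], [44, 11, -17], 1],
    [[0, 0, 0], [52, 13, -23], 1],
    [[0, 0, 0], [60, 15, -30], 1],
    [[0, 0, 0], [65, 16, -37], 1],
    [[0, 0, 0], [68, 17, -44], 1],
    [[0, 0, 0], [69, 17, -50], 1],
    [[0, 0, 0], [69, 17, -50], 1],
    [[0, 0, 0], [69, 17, -50], 1]
  ]
}}

```text
t: 10.1
position: [0.6003, 0.0703, 0.2762]
tcp_rot: [2.819, 1.57, 3.067]
wrist_force: [-1.1, -0.1, 1.1]
finger_gap: 0.0003
```

```bash
python3 - <<'E'
from h import *
s=sensors.state();print(s["position"],s["wrist_force"])
a=cams.snapshot("side")[150:270,215:335,::-1];w=cams.snapshot("wrist")[:,:,::-1]
o=np.zeros((400,800,3),np.uint8);o[:,:400]=cv2.resize(a,(400,400),interpolation=2);o[:300,400:]=cv2.resize(w,(400,300));cv2.imwrite("pics/c7.png",o)
E
```

```text
[0.60031482 0.07030676 0.27619821] [-1.14458025 -0.14013134  1.08765039]
```

View pics/c7.png

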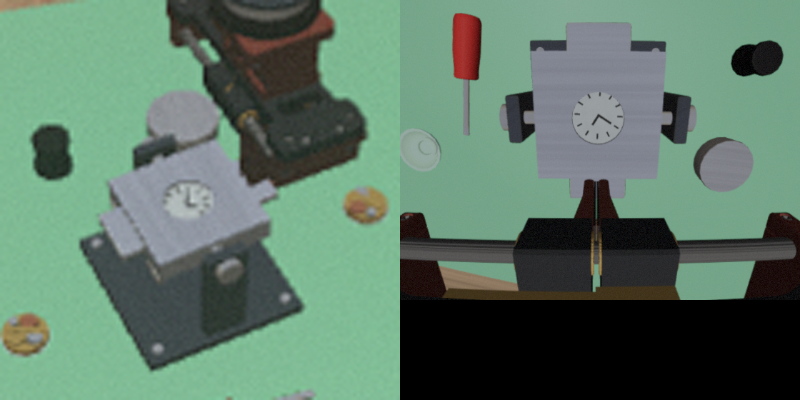

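Almost over, dial up. I press to the stop, then retract outward and up.

{"name": "apply_moves", "arguments": {
  "increments": [
    [[0, 0, 0], [1, 0, -2], 1],
    [[0, 0, 0], [1, 0, -4], 1],
    [[0, 0, 0], [1, 0, -6], 1],
    [[0, 0, 0], [1, 0, -6], 1],
    [[0, 0, 0], [1, 0, -6], 1]
  ]
}}

```text
t: 10.7
position: [0.6014, 0.0703, 0.2727]
tcp_rot: [-0.166, 1.569, 0.082]
wrist_force: [-4.7, -0.7, 8.5]
finger_gap: 0.0005
```

{"name": "apply_moves", "arguments": {
  "increments": [
    [[0, 0, 0], [1, 0, 5], 1],
    [[0, 0, 0], [1, 0, 50], 1],
    [[0, 0, 0], [1, 0, 100], 1],
    [[0, 0, 0], [1, 0, 150], 1],
    [[0, 0, 0], [-30, 45, 180], 1],
    [[0, 0, 0], [-60, 90, 180], 1],
    [[0, 0, 0], [-90, 135, 180], 1],
    [[0, 0, 0], [-120, 180, 180], 1],
    [[0, 0, 0], [-120, 180, 180], 1],
    [[0, 0, 0], [-120, 180, 180], 1]
  ]
}}

```text
t: 11.7
position: [0.4798, 0.2527, 0.4508]
tcp_rot: [1.069, 1.57, 1.322]
wrist_force: [0.5, 0.3, 0.4]
finger_gap: 0.0004
```

```bash
python3 - <<'E'
from h import *
s=sensors.state();print(s["position"],s["wrist_force"])
a=cams.snapshot("side")[:,:,::-1];b=cams.snapshot("top")[:,:,::-1]
x0,y0=255,185
Rz=R.from_euler('z',.244).as_matrix();O=np.array([.5455,.056,.085])
c=cv2.resize(a[y0:y0+75,x0:x0+75],None,fx=8,fy=8,interpolation=2)
# tray at pi: frame (x,y,z)->(-x,y,-z); expected outer corner of lid on -y side at lid angle th
for th in(0,.1,.2):
    r=86;p=np.array([43-r*np.cos(th)-2*np.sin(th)*-1,-.040,11.5+r*np.sin(th)+2*np.cos(th)]);p[[0,2]]/=1000
    w=Rz@[-p[0],p[1],-p[2]]+O;print(th,((proj("side",w)-[x0,y0])*8).round())
o=np.zeros((600,800,3),np.uint8);o[:,:600]=c;o[:200,600:]=cv2.resize(b[165:260,220:320],(200,200));cv2.imwrite("pics/c8.png",o)
t0=cv2.imread("pics/top0.png");d=cv2.absdiff(cv2.GaussianBlur(t0,(3,3),0),cv2.GaussianBlur(np.ascontiguousarray(b),(3,3),0)).max(2)
n,_,st,ce=cv2.connectedComponentsWithStats((d>40).astype(np.uint8))
print([(st[i].tolist()) for i in range(1,n) if st[i][4]>15])
E
```

```text
[0.47980484 0.2526653  0.45083263] [0.45413284 0.34418972 0.38297592]
0 [[311. 290.]]
0.1 [[308. 308.]]
0.2 [[303. 327.]]
[[244, 185, 44, 14, 231], [0, 197, 167, 223, 13182], [257, 200, 24, 24, 419], [67, 216, 119, 91, 4858]]
```

View pics/c8.png

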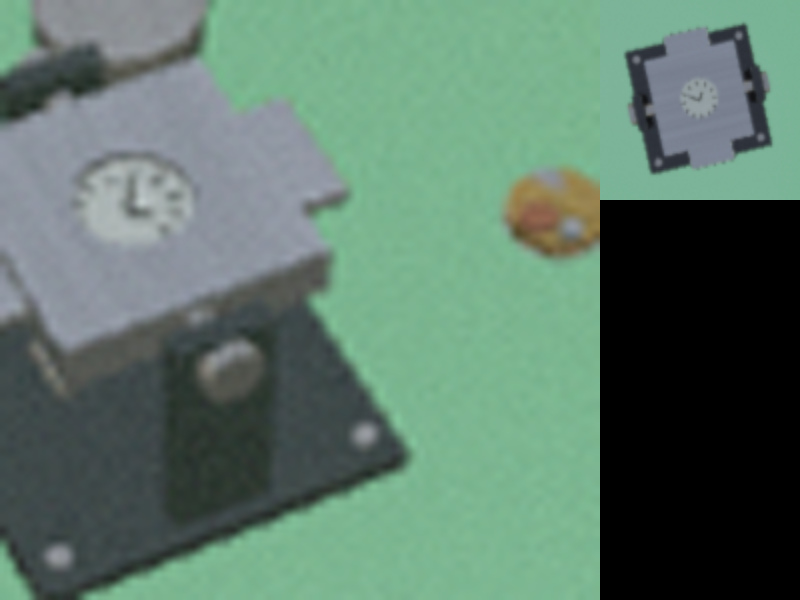

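The tray is fully over with the dial up, and no sag is evident. At this resolution 0.1 rad of lid is only ~2 px, so I'll get one close wrist view from the +y side.

```bash
python3 - <<'E'
from h import *
s=sensors.state();print(s["q"].round(2))
e=np.array([.970,.242,0])
Rr=R.from_rotvec(-.75*e)*R.from_rotvec([0,0,-1.571]);print(Rr.as_rotvec().round(3))
E
```

```text
[ 0.42 -0.05  1.29 -0.    1.9  -1.4 ]
[-0.427 -0.711 -1.49 ]
```

{"name": "apply_moves", "arguments": {
  "increments": [
    [[0, 0, -1.571], [34, 53, 0], -1],
    [[0, 0, -1.571], [34, 53, 0], 1],
    [[0, 0, -1.571], [34, 53, 0], 1],
    [[0, 0, -1.571], [34, 53, 0], 1],
    [[0, 0, -1.571], [34, 53, 0], 1],
    [[0, 0, -1.571], [34, 53, 0], 1],
    [[0, 0, -1.571], [34, 53, 0], 1],
    [[0, 0, -1.571], [34, 53, 0], 1],
    [[0, 0, -1.571], [34, 53, 0], 1],
    [[0, 0, -1.571], [34, 53, 0], 1],
    [[0, 0, -1.571], [34, 53, 0], 1],
    [[-0.427, -0.711, -1.49], [34, 53, -50], 1],
    [[-0.427, -0.711, -1.49], [34, 53, -100], 1],
    [[-0.427, -0.711, -1.49], [34, 53, -130], 1],
    [[-0.427, -0.711, -1.49], [34, 53, -130], 1],
    [[-0.427, -0.711, -1.49], [34, 53, -130], 1],
    [[-0.427, -0.711, -1.49], [34, 53, -130], 1],
    [[-0.427, -0.711, -1.49], [34, 53, -130], 1]
  ]
}}

```text
t: 13.6
position: [0.5162, 0.3028, 0.3199]
tcp_rot: [-0.006, 0.824, -1.329]
wrist_force: [-0.2, -0.3, 1.0]
finger_gap: 0.0003
```

```bash
python3 - <<'E'
from h import *
s=sensors.state();print(s["position"],s["wrist_force"]);print(rpy(s["tcp_rot"]).round(2))
w=np.ascontiguousarray(cams.snapshot("wrist")[:,:,::-1])
Rz=R.from_euler('z',.244).as_matrix();O=np.array([.5455,.056,.085])
def pr(p): return proj("wrist",Rz@(np.array(p)/1e3)+O,s)[0]
for th in(0,.1,.2):
    print(th,pr([-(43-86*np.cos(th)+2*np.sin(th)),40,-(11.5+86*np.sin(th)+2*np.cos(th))]).round(1))
q=[pr(p) for p in([45,45,9.5],[45,45,-9.5],[-45,45,9.5],[-45,45,-9.5])];print(np.round(q))
c=np.mean(q,0).astype(int);print(c)
x0=max(0,c[0]-100);y0=max(0,c[1]-75);print(x0,y0)
cv2.imwrite("pics/c9.png",cv2.rotate(cv2.resize(w[y0:y0+150,x0:x0+200],None,fx=4,fy=4,interpolation=2),cv2.ROTATE_180))
E
```

```text
[0.51616549 0.30278608 0.31993382] [-0.20107571 -0.26364849  0.98030183]
[[ 0.16  0.97  0.18]
 [-0.66  0.24 -0.71]
 [-0.73 -0.    0.68]]
0 [288.4 184.9]
0.1 [287.6 177.6]
0.2 [285.9 170.6]
[[291. 203.]
 [291. 185.]
 [192. 202.]
 [195. 185.]]
[242 193]
142 118
```

View pics/c9.png

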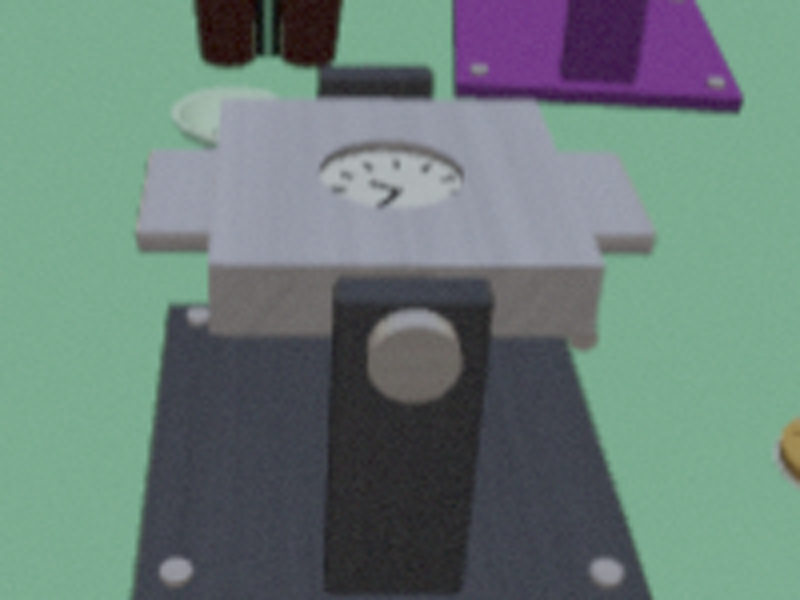

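From the +y side, the tray is level and the dial shows in the window. Nothing hangs below its free-edge corner at (212,335), where 0.1 rad of opening would show about 29 px lower. The lid is shut, so I hand in.

```bash
python3 -c "
from rig import workorder,sensors
s=sensors.state();print(s['t'],s['wrist_force']);print(workorder.job_done())"
```

```text
13.65 [-0.65696483 -0.81297748  0.63824634]
the job is handed in; nothing more can be done
None
```

The job is handed in at 13.65 s of the 62 s allowed: the lid is shut and the holder is turned fully over to its other stop, dial up. The system gives no verdict, so this rests on my own checks.

- **How it was done:** With the fingers closed, I pushed the lid over from behind and pressed it home, with contact at 98.5 mm where 98.5 mm was expected. I then pushed the far lip down to about 0.75 rad, pushed the near lip over from the near side, and pressed it to the stop at about 8.5 N. The lip stood at 90.7 mm there, against 90.5 mm expected.
- **Holder at the end:** The last wrist view shows the tray level with the dial up in the window. Nothing hangs below the lid's free edge, where 0.1 rad of opening would show. The earlier side view was too coarse to settle this alone, as 0.1 rad is only about 2 pixels there.
- **Robot and force:** The arm stood clear of everything. The highest force I read between moves was about 11 N.
- **Bystanders:** Comparing top views from before and after, I saw no change at the screwdriver or dish. The arm hid part of the bench around the loupe and tin in that view. Earlier wrist and side pictures show the tin and loupe apparently undisturbed, and the fingers never went near them.

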